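Load the sample carrier into the open analyser bay

ROBOT

A 6-joint arm with a two-finger parallel gripper is mounted at the origin on the work surface. World frame = base frame: x ahead of the robot, y to its left, z up, the work surface at z = 0. Lengths are in m, angles in rad, forces in N, time in s.
With the tool pointing down it reaches from about 0.325 to 0.775 m from the base axis. Payload 5.5 kg.
Tool frame: the origin (TCP) lies at the very end of the fingers, on their centre line; the grasp point (between the pads) lies 19 mm behind it; z points along the fingers, y is the line along which they close (so a half turn about z gives the same grasp; the last joint's range is limited). The gripper opens to 88 mm and grips with 3 to 60 N. Pads are 20 mm wide; open, the fingers measure 115 mm over their backs; the gripper's body (75 mm by 178 mm) begins 61 mm behind the grasp point.
Start: joints at [-1.355, 0.091, 1.231, -0, 1.82, -0.057], TCP at [0.162, -0.578, 0.223] pointing down, gripper open.
Joint ranges: [-2.87, 2.87], [-0.86, 2.18], [0.17, 2.46], [-1.51, 4.65], [0.06, 2.69], [-2.65, 2.65]. Speed limits (rad/s): [2.57, 2.57, 3.01, 3.14, 3.14, 3.14].

INTERFACE

Orientations are given as a unit quaternion [w, x, y, z].
In Python, from station import ctrl gives the robot as it stands.
- The arm moves only by the tool step_arm, never from a script. Its argument "rows" is a list of rows, each an object of numbers: "ax", "ay", "az": the turn, a rotation vector about the world's x, y, z in rad; "x", "y", "z": the shift along the world's x, y, z in cm; "claw": the finger opening in cm, from 0 to 8.78. In form: [{"ax": .., "ay": .., "az": .., "x": .., "y": .., "z": .., "claw": ..}, ...]. A call has exactly 10 rows; each row is the pose to reach, as a shift and turn from the pose commanded when the call began; what a row does not reach only later rows make up. A row lasts 1/8 s, in which the tool goes at most 62.5 mm and 10.7 degrees, less where a joint would pass 70% of its speed; a pose out of reach is approached as far as the arm can. A call with a gripper value outside its range is refused whole. The fingers move at their own pace and stop on an object; "squeeze" is the grip in N (left out, the last holds). Time passes only in rows, so rows that repeat a pose let the fingers close, or fill a call up. It gives the time, the measured TCP pose, the force, the opening and the grip force at its end, in the units of the state.
- ctrl.get_obs(): the state, without advancing time (a new reading comes with each control period).
- ctrl.read_camera(name): name is "scene" or "top"; returns (picture, depth): 384x512x3 uint8, blue, green, red; 384x512 float32, m along the optical axis (not along the pixel's ray), 0 where there is no reading.
- ctrl.calibration(name): a dict with "fx", "fy", "cx", "cy" (pixels), "R" (3x3) and "t" (3): a world point X has camera coordinates R X + t. Camera axes: x right, y down, z forward; pixel columns grow to the right and rows downward; lengths in m; the calibration is good to about 2 mm. A picture is of the moment at which its call begins. calibration takes no time and is no camera call.
- ctrl.sign_off(): hands the job in; it is judged then, once.
The state is a dict: "t": time; "qpos": joint angles; "joint_vel": joint speeds; "joint_torque": joint torques, N m; "tool_pos": TCP position; "ee_rot": TCP orientation; "contact_force": force on the tool from outside, world axes, zero at the start; "wrist_torque": the same for the moment, N m; "width": finger opening in m; "gripper_force": force on a finger pad.
Only numpy, scipy, OpenCV 4.12 (cv2) and the standard library are available. Lean on these libraries where they do the work, as an engineer would, in place of code of your own. Each camera call takes 0.05 s, during which the arm holds its last target. There are 200 camera calls.

TASK

Take the flat metal sample carrier out of its slanted rest, slide it upright down into the analyser bay that is open all the way, press it fully home against the stiff contact at the bottom, and let go. One of the two identical bays is blocked part-way down by a blanking block that is hard to see, so if the carrier stops early, draw it out and use the other bay. Feel your way in without ramming the carrier against the analyser, and leave the bottle, beaker, controller and wrench where they are.

Things in the scene. Friction and masses are not known exactly. Their poses are not given: they have to be found in the camera images.
- carrier: Flat aluminium slab 10 mm thick (its x), 80 mm wide (its y), 110 mm long (its z), edges rounded 2 mm, about 0.22 kg, dark specimen discs low on both faces; front and back alike. Origin at the centre of its bottom edge, z towards its top edge. It starts in the slanted rest with its upper 55 mm bare: grip it there across its thickness.
- rest: Fixed grey plastic slanted rest: a pocket 13 x 84 mm, 55 mm deep, whose axis leans 0.35 rad from vertical towards the rest's +x; pocket floor centre 35 mm above the origin, which lies on the bench. Foot 120 x 110 mm.
- analyser: Fixed white bench instrument, flat top 100 mm above the bench, spanning x -100 to +100 mm and y -70 to +130 mm about its origin, which lies on the bench midway between two bays at x = -30 and +30 mm, y = 0. A grey display housing 30 mm high stands on the top from y +78 to +128 mm.
- bay_near (a point): Centre of the mouth, in the analyser's top face, of the bay at its x = -30 mm: a vertical slot 12 mm (x) by 83 mm (y) with square edges. Floor 70 mm down; a carrier fully home stands out 40 mm. A stiff contact shoe meets it 58 mm down and yields over the last 12 mm to about 8 N without springing back. If this is the blocked bay, a fixed block stops it 35 mm down.
- bay_far (a point): The same for the identical bay at the analyser's x = +30 mm.
- bottle: Bystander: amber glass bottle, 68 mm diameter, 150 mm tall, origin at the centre of its underside.
- beaker: Bystander: open glass beaker, 64 mm diameter, 75 mm tall, origin at the centre of its underside.
- controller: Bystander: grey stirrer control box 100 x 160 x 70 mm with a knob on top, origin at the centre of its underside.
- wrench: Bystander: steel wrench 170 mm long lying along its x, origin at the centre of its underside.
Not all that is in view belongs to the job. Of the things like the carrier, leave any that is blue, orange or pink; of the rest the larger one is meant.

How it is judged:
At the end, for the whole second after the job is handed in: The carrier stands upright (within 0.1 rad) at rest in one of the two bays (its bottom edge centred within 5 mm in x and 6 mm in y of the bay), its bottom edge no more than 3 mm above the bay floor (less than 33 mm above the bench) ((x of carrier in the frame of analyser between -0.035 and -0.025 m or x of carrier in the frame of analyser between 0.025 and 0.035 m) and y of carrier in the frame of analyser between -0.006 and 0.006 m and z of carrier in the frame of analyser below 0.033 m and angle between carrier's own z axis and vertical below 0.1 rad and linear speed of carrier below 0.02 m/s); the robot touches nothing.
It fails at once if the carrier is rammed against the analyser (over 80 N) (contact force between carrier and analyser above 80 N).
It fails at once if the bottle is moved by more than 30 mm (distance of bottle from where it was at the start of the episode above 0.03 m).
It fails at once if the beaker is moved by more than 30 mm (distance of beaker from where it was at the start of the episode above 0.03 m).
It fails at once if the controller is moved by more than 30 mm (distance of controller from where it was at the start of the episode above 0.03 m).
It fails at once if the wrench is moved by more than 30 mm (distance of wrench from where it was at the start of the episode above 0.03 m).
It also fails if it takes over 56 s, if anything falls off the work surface, if the arm or the gripper's body presses on something with over 40 N, if the wrist force passes 120 N, or if a joint passes its speed limit or range.

## Working session

There is one attempt and no reset: what is moved stays moved. The work goes in short steps, Python scripts to look and compute and a tool call to move; the robot and the scene stay as the last step left them, time stands still between calls to the robot, and variables do not carry over. Pictures are saved under pics/ and viewed, at most 10 in all, crops included, and the job is handed in when it is done.

Besides the shell and the picture viewer there is one more tool, called after "Request:" as name([rows], argument=value, ...), one row to a line, values as JSON. step_arm: Moves the arm, as the interface text tells. Its arguments: {"type":"object","properties":{"rows":{"type":"array","items":{"type":"object","properties":{"ax":{"type":"number"},"ay":{"type":"number"},"az":{"type":"number"},"x":{"type":"number"},"y":{"type":"number"},"z":{"type":"number"},"claw":{"type":"number"}}}},"squeeze":{"type":"number"}},"required":["rows"]}

```bash
mkdir -p pics; ls; cat > h.py <<'E'
import numpy as np, cv2
from station import ctrl
def grab(n):
    im,d=ctrl.read_camera(n); np.savez(f'{n}.npz',im=im,d=d); return im,d
def load(n):
    f=np.load(f'{n}.npz'); return f['im'],f['d']
def pts(n,d):
    c=ctrl.calibration(n); R=np.array(c['R']);t=np.array(c['t'])
    v,u=np.mgrid[:d.shape[0],:d.shape[1]]
    X=np.stack([(u-c['cx'])/c['fx']*d,(v-c['cy'])/c['fy']*d,d],-1)
    return (X-t)@R
E
python3 - <<'E'
from h import *
for n in ('scene','top'):
    im,d=grab(n); cv2.imwrite(f'pics/{n}0.png',cv2.resize(im,(800,600)))
    c=ctrl.calibration(n); print(n,c['fx'],-np.array(c['R']).T@c['t'],np.array(c['R'])[2])
o=ctrl.get_obs(); print(o)
E
```

```text
pics
scene 447.32437617106285 [1.12570768 0.79018284 1.20344644] [-0.38215379 -0.5300747  -0.75695396]
top 355.07410128725627 [0.44020282 0.03474972 1.19264347] [ 0.1384878  -0.01138187 -0.99029873]
{'t': 0.1, 'qpos': array([-1.35468340e+00,  9.17918497e-02,  1.23174838e+00, -1.16478251e-05,
        1.81980053e+00, -5.67201210e-02]), 'joint_vel': array([-0.00095061, -0.00085757, -0.0019742 ,  0.00065526,  0.00175281,
        0.00119122]), 'joint_torque': array([ 2.12123879e-03, -4.47857952e+01, -4.07570815e+01,  7.00025260e-02,
        2.84856762e-02, -9.31243972e-05]), 'tool_pos': array([ 0.16160298, -0.57755498,  0.22162464]), 'ee_rot': array([-8.70827363e-04,  9.90709503e-01,  1.35992342e-01, -7.52126407e-05]), 'contact_force': array([-0.07648775,  0.65835303, -0.03541167]), 'wrist_torque': array([-0.01851789, -0.00919454, -0.04216218]), 'gripper_force': 0.0, 'width': 0.0876768339451429}
```

View pics/scene0.png

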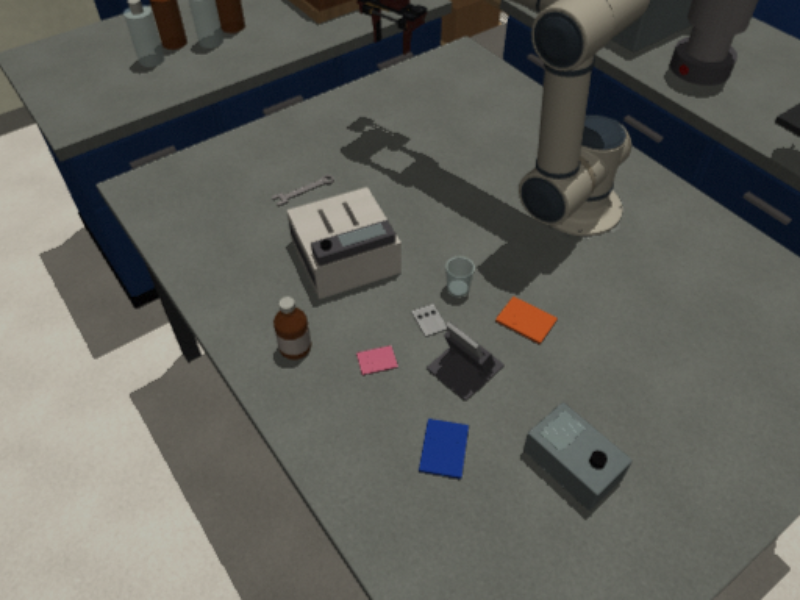

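View pics/top0.png

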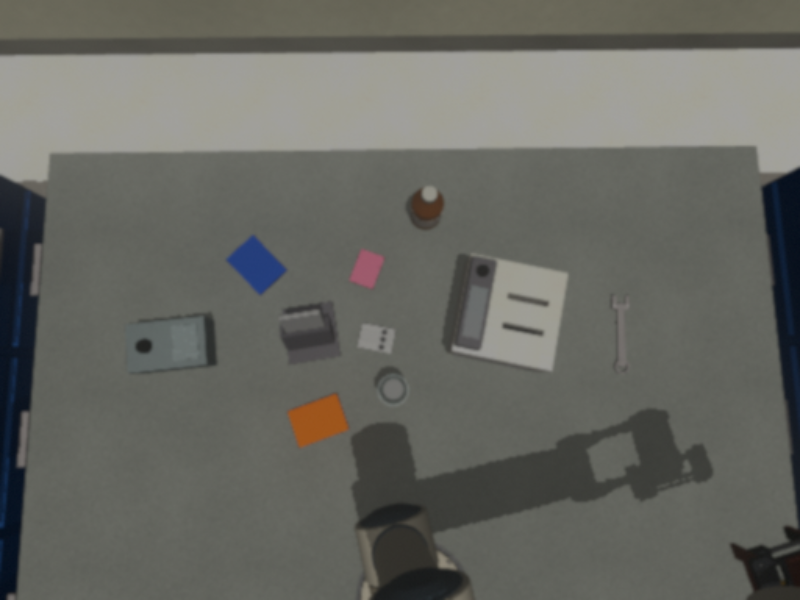

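The scene view has the carrier in the rest at about (465,345), the analyser at (345,240), and coloured decoy slabs plus a small white decoy on the bench. In the top view the rest and carrier are near (308,328), the slots are at (527,299) and (523,329), and the housing is on the +y side (left).

```bash
cat > m.py <<'E'
from h import *
im,d=load('top'); P=pts('top',d)
s=512/800
def rc(a): return [int(v*s) for v in a]
# analyser top
x0,y0,x1,y1=rc((435,240,580,380))
m=np.zeros(d.shape,bool); m[y0:y1,x0:x1]=1
Z=P[...,2]; m2=m&(abs(Z-0.1)<0.012)&(d>0)
print('top z',np.median(Z[m2&(im.min(2)>120)]))
w=(m&(im.min(2)>110)).astype(np.uint8)
c=ctrl.calibration('top');R=np.array(c['R']);t=np.array(c['t']);C=-R.T@t
def ray(uv,z):
    r=np.array([(uv[0]-c['cx'])/c['fx'],(uv[1]-c['cy'])/c['fy'],1])@R
    return C+r*(z-C[2])/r[2]
g=im.max(2)
# slots: dark within the white part
a,b,e,f=rc((495,285,560,345)); 
sl=np.zeros_like(g); sub=(g[b:f,a:e]<110).astype(np.uint8); sl[b:f,a:e]=sub
n,l,st,ce=cv2.connectedComponentsWithStats(sl)
for i in range(1,n):
    if st[i,4]>15:
        v,u=np.where(l==i); q=np.array([ray(x,0.1) for x in zip(u,v)])[:,:2]
        rr=cv2.minAreaRect(q.astype(np.float32)*1000); print('slot',st[i],q.mean(0),rr)
cs=[k for k in cv2.findContours(w,cv2.RETR_EXTERNAL,cv2.CHAIN_APPROX_NONE)[0] if len(k)>60]
for k in cs:
    q=np.array([ray(p[0],0.1)[:2] for p in k]); print('white',cv2.minAreaRect((q*1000).astype(np.float32)),cv2.boxPoints(cv2.minAreaRect((q*1000).astype(np.float32))))
    print('area',cv2.contourArea((q*1000).astype(np.float32)))
# rest/carrier
x0,y0,x1,y1=rc((270,290,350,370))
for r in range(y0,y1,3): print(r,' '.join(f'{int(z*1000):4d}' for z in Z[r,x0:x1:2]))
for n,(a,b,e,f) in dict(top=rc((270,290,350,370)),scene=rc((415,310,515,405))).items():
    i2,_=load(n); cv2.imwrite(f'pics/r_{n}.png',cv2.resize(i2[b:f,a:e],None,fx=8,fy=8,interpolation=2))
A=cv2.imread('pics/r_top.png');B=cv2.imread('pics/r_scene.png')
h=max(len(A),len(B)); o=[cv2.copyMakeBorder(q,0,h-len(q),0,0,0) for q in (A,B)]
o=np.hstack(o); print(o.shape,x0,y0,rc((415,310,0,0))); cv2.imwrite('pics/rest.png',cv2.resize(o,(760,int(760*o.shape[0]/o.shape[1]))))
E
python3 m.py
```

```text
top z 0.09992655023608124
slot [325 188  26   8  76] [ 0.59373906 -0.23584771] ((593.9612426757812, -234.9371337890625), (79.12396240234375, 9.297259330749512), 77.1797866821289)
slot [322 207  26   8  85] [ 0.5350399 -0.2216989] ((534.81396484375, -222.5965118408203), (79.06181335449219, 9.795894622802734), 77.82762908935547)
white ((571.3171997070312, -200.23458862304688), (202.27333068847656, 202.61293029785156), 77.4725341796875) [[ 450.48532 -276.98926]
 [ 648.2745  -320.93753]
 [ 692.14905 -123.47992]
 [ 494.35992  -79.53165]]
area 29167.770972701604
185    0   -1    2   -2    3    0    0    4    0    1    1    0   -2   -1    0    0    0    0   -4   -6   -2   -3    1   -3   -1    0
188   -2    1   -5   -1    0   -2    2    1    1 1192    4    2    1   -1   -1    0    3    1    0   -3   -2    0   -2   -1   -1    1
191    5    0    1   -2    3   -1    0   -2    2    0   -2   -3    0    0   -2   -1    3    1   -3    2    1   -2    1   -1    0    0
194    1   -1    0    0    1    0    0   -1    1    1   -1    0    0   -2    7   12    6    7    9    7    4    0    3   -2   -1   -1
1
[... 1079 characters left out ...]
    0    0    0   -1   46   47   44   45   41   39   33   33   31   28    1    3    5    7    4    5    5    8    0    0   -2
224   -4    0    3    1   -2    0    7    8   11    5    9    9    7   10    5    7    8    5    7    7    6    8   10    0    0   -1
227    0    1    2   -2    0    0    9    8    3    9    9    7    9    5    5    3    6    4    2    9    3    4    8   -1    0    4
230   -3    2    1    0   -3   -1    6    8    8    7    8    4   10    3   -2   -1   -1    0   -1   -3    1   -1    0   -1    0    3
233    0    3    1   -3   -1    0   -1   -1    0    0    0    2    2   -1   -1   -1   -2   -5    2   -1    0    1    0    0    0    0
(488, 928, 3) 172 185 [265, 198, 0, 0]
```

View pics/rest.png

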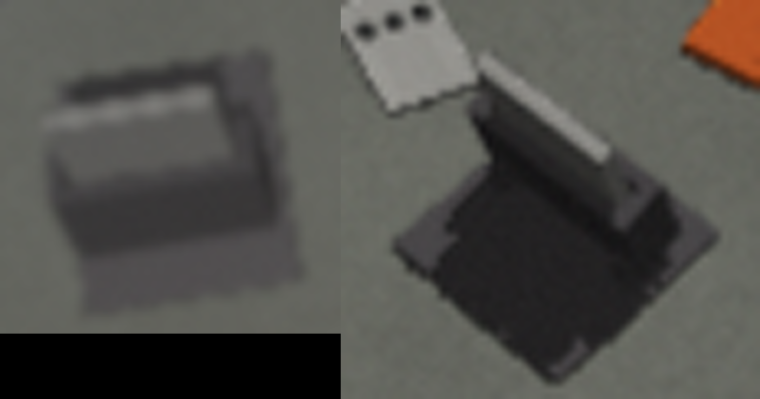

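The crops show the carrier in the rest leaning away from the robot (+x), yaw about 8°. Its top edge runs (45,120)–(215,95) in the left crop. Next I measure the carrier by plane fit, cross-check with the scene camera, and work out the grasp pose.

```bash
cat > m2.py <<'E'
from h import *
s=.64
for n,(a,b,e,f) in dict(top=(270,290,350,370),scene=(415,310,515,405)).items():
    im,d=load(n);P=pts(n,d);a,b,e,f=[int(v*s) for v in (a,b,e,f)]
    p=P[b:f,a:e].reshape(-1,3); p=p[(p[:,2]>0.097)&(p[:,2]<.2)]
    # foot
    q=P[b:f,a:e].reshape(-1,3); q=q[(q[:,2]>.004)&(q[:,2]<.2)]
    print(n,'foot rect',cv2.minAreaRect((q[:,:2]*1000).astype(np.float32)))
    # plane fit robust: expected normal tilt .35
    best=None;rng=np.random.default_rng(0)
    for _ in range(500):
        k=p[rng.choice(len(p),3,False)];nn=np.cross(k[1]-k[0],k[2]-k[0]);L=np.linalg.norm(nn)
        if L<1e-5: continue
        nn/=L;i=abs((p-k[0])@nn)<.003
        if best is None or i.sum()>best.sum():best=i
    k=p[best];c0=k.mean(0);nn=np.linalg.svd(k-c0)[2][2];nn*=np.sign(nn[2])
    print(' n',nn.round(3),'tilt from horiz',np.arcsin(nn[2]),'yaw',np.degrees(np.arctan2(nn[1],nn[0])),'c',c0.round(4),best.sum(),len(p))
    zt=np.percentile(p[:,2],[50,95,99]);print(' z',zt)
    tp=p[p[:,2]>.130];print(' topedge n',len(tp),tp.mean(0),'rect',cv2.minAreaRect((tp[:,:2]*1000).astype(np.float32)))
E
python3 m2.py
```

```text
top foot rect ((552.9884033203125, 213.86187744140625), (168.49989318847656, 170.9248504638672), 1.284360408782959)
 n [-0.918 -0.147  0.369] tilt from horiz 0.3776496799217246 yaw -170.90221213032433 c [0.5573 0.2131 0.1215] 222 257
 z [0.1267853  0.13986574 0.14175249]
 topedge n 111 [0.56511669 0.21507635 0.13669573] rect ((565.2440795898438, 215.17527770996094), (13.163859367370605, 79.5348892211914), 8.761625289916992)
scene foot rect ((519.8975830078125, 186.2978973388672), (236.01983642578125, 215.0395050048828), 52.897911071777344)
 n [-0.95  -0.143  0.276] tilt from horiz 0.2798801484159862 yaw -171.46673858276642 c [0.5633 0.2165 0.1254] 110 154
 z [0.13372821 0.14084293 0.14231311]
 topedge n 94 [0.56445325 0.21583666 0.13674932] rect ((564.107666015625, 214.03533935546875), (12.68864631652832, 81.65644836425781), 8.775337219238281)
```

Request:
step_arm([
  {"x": 2.8, "y": 5.3, "z": 1, "az": 0.1, "claw": 5},
  {"x": 5.6, "y": 10.6, "z": 2, "az": 0.2, "claw": 5},
  {"x": 8.4, "y": 15.9, "z": 3, "az": 0.3, "claw": 5},
  {"x": 11.2, "y": 21.2, "z": 3, "az": 0.4, "claw": 5},
  {"x": 14, "y": 26.5, "z": 3, "az": 0.5, "claw": 5},
  {"x": 16.8, "y": 31.8, "z": 3, "az": 0.6, "claw": 5},
  {"x": 19.6, "y": 37.1, "z": 3, "az": 0.7, "claw": 5},
  {"x": 22.4, "y": 42.4, "z": 3, "az": 0.8, "claw": 5},
  {"x": 25.2, "y": 47.7, "z": 3, "az": 0.9, "claw": 5},
  {"x": 28, "y": 53, "z": 3, "az": 1.0, "claw": 5},
])

```text
invalid input
```

Request:
step_arm([
  {"x": 2.8, "y": 5.3, "az": 0.1, "claw": 5},
  {"x": 5.6, "y": 10.6, "az": 0.2, "claw": 5},
  {"x": 8.4, "y": 15.9, "az": 0.3, "claw": 5},
  {"x": 11.2, "y": 21.2, "az": 0.4, "claw": 5},
  {"x": 14, "y": 26.5, "az": 0.45, "claw": 5},
  {"x": 14.2, "y": 26.5, "az": 0.45, "claw": 5},
  {"x": 14.2, "y": 26.5, "az": 0.45, "claw": 5},
  {"x": 14.2, "y": 26.5, "az": 0.45, "claw": 5},
  {"x": 14.2, "y": 26.5, "az": 0.45, "claw": 5},
  {"x": 14.2, "y": 26.5, "az": 0.45, "claw": 5},
])

```text
invalid input
```

Request:
step_arm([
  {"ax": -0.013, "ay": 0.09, "claw": 5},
  {"ax": -0.026, "ay": 0.18, "claw": 5},
  {"ax": -0.04, "ay": 0.26, "claw": 5},
  {"ax": -0.053, "ay": 0.346, "z": -1, "claw": 5},
  {"ax": -0.053, "ay": 0.346, "z": -3, "claw": 5},
  {"ax": -0.053, "ay": 0.346, "z": -5, "claw": 5},
  {"ax": -0.053, "ay": 0.346, "z": -6, "claw": 5},
  {"ax": -0.053, "ay": 0.346, "z": -6, "claw": 5},
  {"ax": -0.053, "ay": 0.346, "z": -6, "claw": 5},
  {"ax": -0.053, "ay": 0.346, "z": -6, "claw": 5},
])

```text
invalid input
```

```bash
cat > st.py <<'E'
from h import *
from scipy.spatial.transform import Rotation as Ro
o=ctrl.get_obs(); M=Ro.from_quat(np.roll(o['ee_rot'],-1)).as_matrix()
print(o['t'],'pos',o['tool_pos'].round(4),'y',M[:,1].round(3),'z',M[:,2].round(3),'F',o['contact_force'].round(1),'w',o['width'],o['gripper_force'],o['qpos'].round(2))
E
cat > g.py <<'E'
from st import *
a=np.array([.339,.0521,.939]);T=np.array([.5677,.2148,.1383])
for s in (.05,.0,-.034): print(s,((T+s*a-o['tool_pos'])*100).round(2))
xc=np.array([.939*.988,.939*.152,-.343]);print('want y',xc,'z',-a)
rv=Ro.from_matrix(np.c_[np.cross(xc,-a),xc,-a]@M.T).as_rotvec();print('turn',rv.round(3))
E
python3 g.py
```

```text
0.1 pos [ 0.1616 -0.5776  0.2216] y [ 0.269 -0.963 -0.002] z [-0.     0.002 -1.   ] F [-0.1  0.7 -0. ] w 0.0876768339451429 0.0 [-1.35  0.09  1.23 -0.    1.82 -0.06]
0.05 [42.3  79.5  -3.64]
0.0 [40.61 79.24 -8.33]
-0.034 [ 39.46  79.06 -11.53]
want y [ 0.927732  0.142728 -0.343   ] z [-0.339  -0.0521 -0.939 ]
turn [0.206 0.32  1.435]
```

The calls were refused and nothing moved, so every row probably needs all seven fields.

Request:
step_arm([
  {"ax": 0, "ay": 0, "az": 0.1, "x": 2.8, "y": 5.3, "z": 1, "claw": 5},
  {"ax": 0, "ay": 0, "az": 0.2, "x": 5.6, "y": 10.6, "z": 2, "claw": 5},
  {"ax": 0, "ay": 0, "az": 0.3, "x": 8.4, "y": 15.9, "z": 3, "claw": 5},
  {"ax": 0, "ay": 0, "az": 0.4, "x": 11.2, "y": 21.2, "z": 3, "claw": 5},
  {"ax": 0, "ay": 0, "az": 0.5, "x": 14, "y": 26.5, "z": 3, "claw": 5},
  {"ax": 0, "ay": 0, "az": 0.6, "x": 16.8, "y": 31.8, "z": 3, "claw": 5},
  {"ax": 0, "ay": 0, "az": 0.7, "x": 19.6, "y": 37.1, "z": 3, "claw": 5},
  {"ax": 0, "ay": 0, "az": 0.8, "x": 22.4, "y": 42.4, "z": 3, "claw": 5},
  {"ax": 0, "ay": 0, "az": 0.9, "x": 25.2, "y": 47.7, "z": 3, "claw": 5},
  {"ax": 0, "ay": 0, "az": 1.0, "x": 28, "y": 53, "z": 3, "claw": 5},
], squeeze=40)

```text
t: 1.35
tool_pos: [0.4421, -0.0459, 0.2524]
ee_rot: [0.0, 0.803, 0.596, -0.0]
contact_force: [1.9, -1.6, -0.2]
width: 0.05
gripper_force: 0.0
```

Request:
step_arm([
  {"ax": 0, "ay": 0, "az": 0.1, "x": 2.8, "y": 5.3, "z": 0, "claw": 5},
  {"ax": 0, "ay": 0, "az": 0.2, "x": 5.6, "y": 10.6, "z": 0, "claw": 5},
  {"ax": 0, "ay": 0, "az": 0.3, "x": 8.4, "y": 15.9, "z": 0, "claw": 5},
  {"ax": 0, "ay": 0, "az": 0.4, "x": 11.2, "y": 21.2, "z": 0, "claw": 5},
  {"ax": 0, "ay": 0, "az": 0.45, "x": 14.2, "y": 26.4, "z": 0, "claw": 5},
  {"ax": 0, "ay": 0, "az": 0.45, "x": 14.2, "y": 26.4, "z": 0, "claw": 5},
  {"ax": 0, "ay": 0, "az": 0.45, "x": 14.2, "y": 26.4, "z": 0, "claw": 5},
  {"ax": 0, "ay": 0, "az": 0.45, "x": 14.2, "y": 26.4, "z": 0, "claw": 5},
  {"ax": 0, "ay": 0, "az": 0.45, "x": 14.2, "y": 26.4, "z": 0, "claw": 5},
  {"ax": 0, "ay": 0, "az": 0.45, "x": 14.2, "y": 26.4, "z": 0, "claw": 5},
])

```text
t: 2.6
tool_pos: [0.5835, 0.2154, 0.2535]
ee_rot: [0.0, 0.652, 0.758, 0.001]
contact_force: [0.2, 0.8, -1.0]
width: 0.0501
gripper_force: 0.0
```

Request:
step_arm([
  {"ax": -0.013, "ay": 0.09, "az": 0, "x": 0, "y": 0, "z": 0, "claw": 5},
  {"ax": -0.026, "ay": 0.18, "az": 0, "x": 0, "y": 0, "z": 0, "claw": 5},
  {"ax": -0.04, "ay": 0.26, "az": 0, "x": 0, "y": 0, "z": -1, "claw": 5},
  {"ax": -0.053, "ay": 0.346, "az": 0, "x": 0, "y": 0, "z": -2, "claw": 5},
  {"ax": -0.053, "ay": 0.346, "az": 0, "x": 0, "y": 0, "z": -4, "claw": 5},
  {"ax": -0.053, "ay": 0.346, "az": 0, "x": 0, "y": 0, "z": -6, "claw": 5},
  {"ax": -0.053, "ay": 0.346, "az": 0, "x": 0, "y": 0, "z": -6, "claw": 5},
  {"ax": -0.053, "ay": 0.346, "az": 0, "x": 0, "y": 0, "z": -6, "claw": 5},
  {"ax": -0.053, "ay": 0.346, "az": 0, "x": 0, "y": 0, "z": -6, "claw": 5},
  {"ax": -0.053, "ay": 0.346, "az": 0, "x": 0, "y": 0, "z": -6, "claw": 5},
])

```text
t: 3.85
tool_pos: [0.5839, 0.2162, 0.1937]
ee_rot: [-0.113, 0.642, 0.747, -0.131]
contact_force: [-0.3, -0.4, 0.6]
width: 0.05
gripper_force: 0.0
```

```bash
cat >> g.py <<'E'
im,d=grab('scene'); cv2.imwrite('pics/g1.png',cv2.resize(im[150:300,200:400],(800,600),interpolation=2))
E
python3 g.py
```

```text
3.85 pos [0.5839 0.2162 0.1937] y [ 0.929  0.142 -0.341] z [-0.337 -0.051 -0.94 ] F [-0.3 -0.4  0.6] w 0.04998966597803048 0.0 [0.28 0.48 0.85 0.05 2.15 0.14]
0.05 [ 0.08  0.12 -0.84]
0.0 [-1.62 -0.14 -5.54]
-0.034 [-2.77 -0.32 -8.73]
want y [ 0.927732  0.142728 -0.343   ] z [-0.339  -0.0521 -0.939 ]
turn [-0.     0.002  0.001]
```

View pics/g1.png

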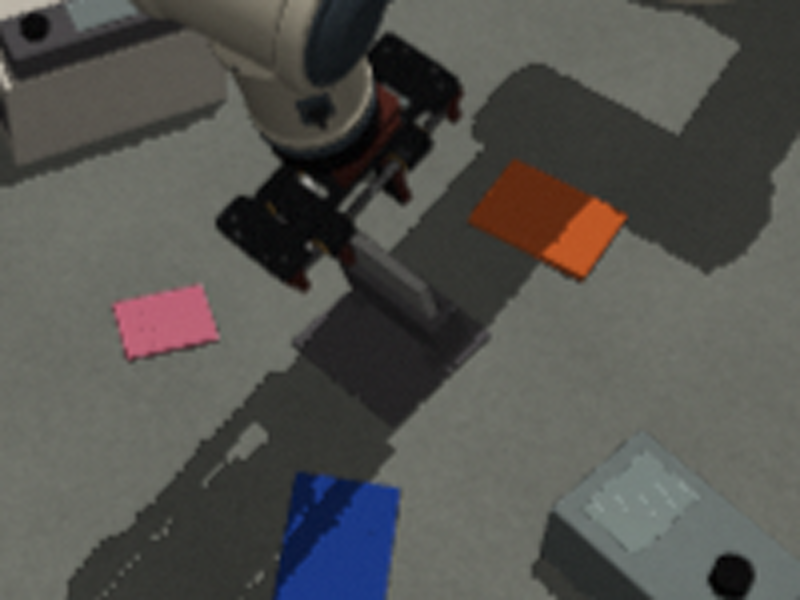

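The fingers, near (345,255) and (400,190), straddle the carrier, whose top edge runs (355,240)–(435,310). I'll go down along its axis and close.

Request:
step_arm([
  {"ax": 0, "ay": 0.002, "az": 0, "x": -0.6, "y": 0, "z": -2, "claw": 5},
  {"ax": 0, "ay": 0.002, "az": 0, "x": -1.2, "y": -0.1, "z": -4, "claw": 5},
  {"ax": 0, "ay": 0.002, "az": 0, "x": -1.8, "y": -0.2, "z": -5.8, "claw": 5},
  {"ax": 0, "ay": 0.002, "az": 0, "x": -2.3, "y": -0.25, "z": -7.3, "claw": 5},
  {"ax": 0, "ay": 0.002, "az": 0, "x": -2.8, "y": -0.3, "z": -8.7, "claw": 5},
  {"ax": 0, "ay": 0.002, "az": 0, "x": -2.8, "y": -0.3, "z": -8.7, "claw": 5},
  {"ax": 0, "ay": 0.002, "az": 0, "x": -2.8, "y": -0.3, "z": -8.7, "claw": 3},
  {"ax": 0, "ay": 0.002, "az": 0, "x": -2.8, "y": -0.3, "z": -8.7, "claw": 2},
  {"ax": 0, "ay": 0.002, "az": 0, "x": -2.8, "y": -0.3, "z": -8.7, "claw": 1.6},
  {"ax": 0, "ay": 0.002, "az": 0, "x": -2.8, "y": -0.3, "z": -8.7, "claw": 1.4},
], squeeze=8)

```text
t: 5.15
tool_pos: [0.5558, 0.2132, 0.1058]
ee_rot: [-0.114, 0.641, 0.747, -0.133]
contact_force: [0.1, -0.7, -0.1]
width: 0.0155
gripper_force: 0.0
```

Request:
step_arm([
  {"ax": 0, "ay": 0, "az": 0, "x": 0, "y": 0, "z": 0, "claw": 1.2},
  {"ax": 0, "ay": 0, "az": 0, "x": 0, "y": 0, "z": 0, "claw": 1},
  {"ax": 0, "ay": 0, "az": 0, "x": 0, "y": 0, "z": 0, "claw": 0.8},
  {"ax": 0, "ay": 0, "az": 0, "x": 0, "y": 0, "z": 0, "claw": 0.6},
  {"ax": 0, "ay": 0, "az": 0, "x": 0, "y": 0, "z": 0, "claw": 0.3},
  {"ax": 0, "ay": 0, "az": 0, "x": 0, "y": 0, "z": 0, "claw": 0},
  {"ax": 0, "ay": 0, "az": 0, "x": 0, "y": 0, "z": 0, "claw": 0},
  {"ax": 0, "ay": 0, "az": 0, "x": 0, "y": 0, "z": 0, "claw": 0},
  {"ax": 0, "ay": 0, "az": 0, "x": 0, "y": 0, "z": 0, "claw": 0},
  {"ax": 0, "ay": 0, "az": 0, "x": 0, "y": 0, "z": 0, "claw": 0},
])

```text
t: 6.4
tool_pos: [0.5551, 0.2131, 0.1062]
ee_rot: [-0.115, 0.641, 0.747, -0.133]
contact_force: [-5.9, -1.6, 4.9]
width: 0.0106
gripper_force: 8.0
```

Held at 10.6 mm width. I'll raise the grip force and lift along the slant axis.

Request:
step_arm([
  {"ax": 0, "ay": 0, "az": 0, "x": -0.08, "y": -0.01, "z": 0.03, "claw": 0},
  {"ax": 0, "ay": 0, "az": 0, "x": -0.08, "y": -0.01, "z": 0.03, "claw": 0},
  {"ax": 0, "ay": 0, "az": 0, "x": -0.08, "y": -0.01, "z": 0.03, "claw": 0},
  {"ax": 0, "ay": 0, "az": 0, "x": 0.3, "y": 0.05, "z": 1, "claw": 0},
  {"ax": 0, "ay": 0, "az": 0, "x": 0.65, "y": 0.1, "z": 2, "claw": 0},
  {"ax": 0, "ay": 0, "az": 0, "x": 1.0, "y": 0.15, "z": 3, "claw": 0},
  {"ax": 0, "ay": 0, "az": 0, "x": 1.4, "y": 0.2, "z": 4.1, "claw": 0},
  {"ax": 0, "ay": 0, "az": 0, "x": 1.9, "y": 0.28, "z": 5.4, "claw": 0},
  {"ax": 0, "ay": 0, "az": 0, "x": 2.4, "y": 0.36, "z": 6.8, "claw": 0},
  {"ax": 0, "ay": 0, "az": 0, "x": 2.5, "y": 0.36, "z": 8.5, "claw": 0},
], squeeze=50)

```text
t: 7.65
tool_pos: [0.5813, 0.2168, 0.1896]
ee_rot: [-0.114, 0.641, 0.747, -0.133]
contact_force: [0.1, -0.5, -2.4]
width: 0.0098
gripper_force: 50.0
```

```bash
python3 - <<'E'
from st import *
# near-bay hover target: vertical, phi=-12.5deg
th=np.radians(-12.5);u=np.array([np.cos(th),np.sin(th),0]);z=np.array([0,0,-1.])
rv=Ro.from_matrix(np.c_[np.cross(u,z),u,z]@M.T).as_rotvec();print('turn',rv.round(3))
for n,p in dict(near=[.5352,-.2226,.21],far=[.5940,-.2358,.21]).items(): print(n,((p-o['tool_pos'])*100).round(2))
E
```

```text
7.65 pos [0.5813 0.2168 0.1896] y [ 0.928  0.142 -0.345] z [-0.341 -0.052 -0.939] F [ 0.1 -0.5 -2.4] w 0.009808677833887475 49.9840646982193 [0.28 0.48 0.87 0.05 2.14 0.15]
turn [-0.012 -0.354 -0.366]
near [ -4.61 -43.94   2.04]
far [  1.27 -45.26   2.04]
```

Request:
step_arm([
  {"ax": 0, "ay": -0.07, "az": -0.07, "x": -0.3, "y": -2, "z": 3, "claw": 0},
  {"ax": 0, "ay": -0.14, "az": -0.15, "x": -0.8, "y": -7, "z": 5, "claw": 0},
  {"ax": 0, "ay": -0.21, "az": -0.22, "x": -1.3, "y": -12.5, "z": 5, "claw": 0},
  {"ax": -0.01, "ay": -0.28, "az": -0.29, "x": -1.9, "y": -18, "z": 5, "claw": 0},
  {"ax": -0.012, "ay": -0.354, "az": -0.366, "x": -2.4, "y": -23.5, "z": 5, "claw": 0},
  {"ax": -0.012, "ay": -0.354, "az": -0.366, "x": -3, "y": -29, "z": 5, "claw": 0},
  {"ax": -0.012, "ay": -0.354, "az": -0.366, "x": -3.5, "y": -34.5, "z": 5, "claw": 0},
  {"ax": -0.012, "ay": -0.354, "az": -0.366, "x": -4.1, "y": -39.5, "z": 5, "claw": 0},
  {"ax": -0.012, "ay": -0.354, "az": -0.366, "x": -4.6, "y": -43.9, "z": 4, "claw": 0},
  {"ax": -0.012, "ay": -0.354, "az": -0.366, "x": -4.6, "y": -43.9, "z": 2, "claw": 0},
])

```text
t: 8.9
tool_pos: [0.5343, -0.2258, 0.2111]
ee_rot: [0.001, 0.781, 0.624, 0.0]
contact_force: [-0.1, 0.3, -1.7]
width: 0.0096
gripper_force: 50.0
```

Request:
step_arm([
  {"ax": 0, "ay": 0, "az": 0, "x": 0, "y": 0, "z": 0, "claw": 0},
  {"ax": 0, "ay": 0, "az": 0, "x": 0, "y": 0, "z": -0.5, "claw": 0},
  {"ax": 0, "ay": 0, "az": 0, "x": 0, "y": 0, "z": -1, "claw": 0},
  {"ax": 0, "ay": 0, "az": 0, "x": 0, "y": 0, "z": -1, "claw": 0},
  {"ax": 0, "ay": 0, "az": 0, "x": 0, "y": 0, "z": -1, "claw": 0},
  {"ax": 0, "ay": 0, "az": 0, "x": 0, "y": 0, "z": -1, "claw": 0},
  {"ax": 0, "ay": 0, "az": 0, "x": 0, "y": 0, "z": -1, "claw": 0},
  {"ax": 0, "ay": 0, "az": 0, "x": 0, "y": 0, "z": -1, "claw": 0},
  {"ax": 0, "ay": 0, "az": 0, "x": 0, "y": 0, "z": -1, "claw": 0},
  {"ax": 0, "ay": 0, "az": 0, "x": 0, "y": 0, "z": -1, "claw": 0},
])

```text
t: 10.15
tool_pos: [0.5346, -0.2222, 0.2006]
ee_rot: [0.0, 0.78, 0.626, 0.0]
contact_force: [-0.1, -0.6, -2.7]
width: 0.0094
gripper_force: 50.0
```

```bash
python3 - <<'E'
from st import *
im,d=grab('scene');cv2.imwrite('pics/h1.png',cv2.resize(im[95:215,150:310],(800,600),interpolation=2))
i2,d2=grab('top')
P=pts('scene',d);Z=P[...,2]
th=np.radians(-12.5);ux=np.array([np.cos(th),np.sin(th)]);uy=np.array([-ux[1],ux[0]])
O=np.array([.5647,-.2292])
L=np.stack([(P[...,:2]-O)@ux,(P[...,:2]-O)@uy,Z],-1)*1000
# carrier body points
m=(d>0)&(L[...,2]>128)&(L[...,2]<190)&(abs(L[...,0]+30)<20)&(abs(L[...,1])<50)
q=L[m];print('carrier pts',len(q))
for z in range(128,190,8):
    k=q[(q[:,2]>=z)&(q[:,2]<z+8)]
    if len(k): print(z,k[:,0].min().round(),np.median(k[:,0]).round(1),np.percentile(k[:,0],95).round(1),'y',k[:,1].min().round(1),k[:,1].max().round(1))
E
```

```text
10.15 pos [ 0.5346 -0.2222  0.2006] y [ 0.976 -0.216  0.   ] z [ 0. -0. -1.] F [-0.1 -0.6 -2.7] w 0.009438895665092678 49.98171329498291 [-0.45  0.03  1.33  0.    1.78 -0.23]
carrier pts 116
128 -33.0 -27.8 -26.1 y -27.5 43.3
136 -35.0 -27.4 -25.5 y -30.3 41.0
144 -36.0 -26.9 -25.6 y -41.1 39.9
152 -36.0 -26.9 -26.1 y -40.5 42.1
160 -36.0 -26.8 -25.7 y -38.9 44.1
168 -32.0 -27.1 -25.3 y -31.0 43.1
176 -33.0 -27.3 -26.1 y -2.6 41.6
184 -34.0 -27.4 -26.0 y -1.7 43.3
```

View pics/h1.png

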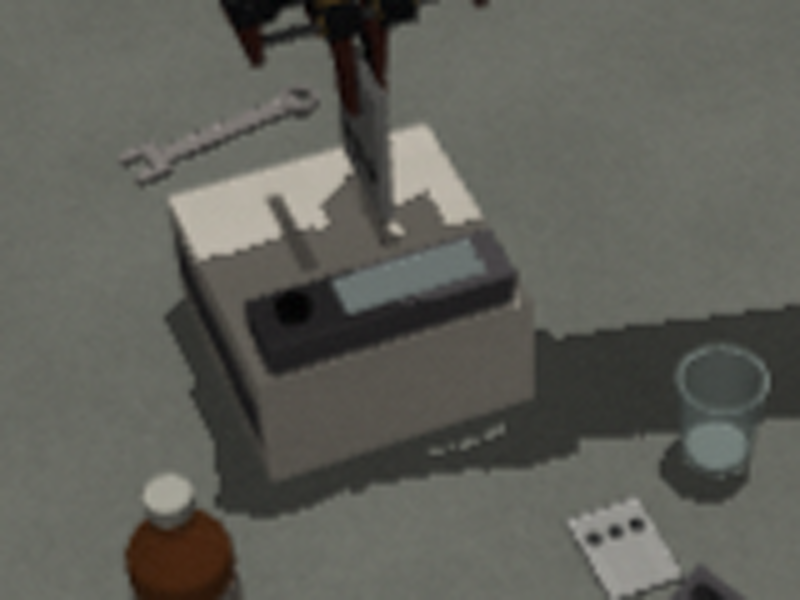

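The carrier hangs upright over the near bay at about (375,230), with the far slot visible at (275,200)–(312,268). I'll lower it gently and read the force.

Request:
step_arm([
  {"ax": 0, "ay": 0, "az": 0, "x": 0.05, "y": -0.06, "z": -0.5, "claw": 0},
  {"ax": 0, "ay": 0, "az": 0, "x": 0.05, "y": -0.06, "z": -1, "claw": 0},
  {"ax": 0, "ay": 0, "az": 0, "x": 0.05, "y": -0.06, "z": -1.5, "claw": 0},
  {"ax": 0, "ay": 0, "az": 0, "x": 0.05, "y": -0.06, "z": -1.9, "claw": 0},
  {"ax": 0, "ay": 0, "az": 0, "x": 0.05, "y": -0.06, "z": -2.1, "claw": 0},
  {"ax": 0, "ay": 0, "az": 0, "x": 0.05, "y": -0.06, "z": -2.2, "claw": 0},
  {"ax": 0, "ay": 0, "az": 0, "x": 0.05, "y": -0.06, "z": -2.3, "claw": 0},
  {"ax": 0, "ay": 0, "az": 0, "x": 0.05, "y": -0.06, "z": -2.4, "claw": 0},
  {"ax": 0, "ay": 0, "az": 0, "x": 0.05, "y": -0.06, "z": -2.5, "claw": 0},
  {"ax": 0, "ay": 0, "az": 0, "x": 0.05, "y": -0.06, "z": -2.5, "claw": 0},
])

```text
t: 11.5
tool_pos: [0.5351, -0.2228, 0.1756]
ee_rot: [0.0, 0.78, 0.626, 0.0]
contact_force: [-0.6, -0.3, -2.2]
width: 0.0101
gripper_force: 50.0
```

Request:
step_arm([
  {"ax": 0, "ay": 0, "az": 0, "x": 0, "y": 0, "z": -0.03, "claw": 0},
  {"ax": 0, "ay": 0, "az": 0, "x": 0, "y": 0, "z": -0.06, "claw": 0},
  {"ax": 0, "ay": 0, "az": 0, "x": 0, "y": 0, "z": -0.09, "claw": 0},
  {"ax": 0, "ay": 0, "az": 0, "x": 0, "y": 0, "z": -0.12, "claw": 0},
  {"ax": 0, "ay": 0, "az": 0, "x": 0, "y": 0, "z": -0.15, "claw": 0},
  {"ax": 0, "ay": 0, "az": 0, "x": 0, "y": 0, "z": -0.18, "claw": 0},
  {"ax": 0, "ay": 0, "az": 0, "x": 0, "y": 0, "z": -0.21, "claw": 0},
  {"ax": 0, "ay": 0, "az": 0, "x": 0, "y": 0, "z": -0.24, "claw": 0},
  {"ax": 0, "ay": 0, "az": 0, "x": 0, "y": 0, "z": -0.27, "claw": 0},
  {"ax": 0, "ay": 0, "az": 0, "x": 0, "y": 0, "z": -0.3, "claw": 0},
])

```text
t: 12.75
tool_pos: [0.5352, -0.2228, 0.1726]
ee_rot: [0.0, 0.78, 0.626, 0.0]
contact_force: [0.4, 0.8, -1.9]
width: 0.0097
gripper_force: 50.0
```

Request:
step_arm([
  {"ax": 0, "ay": 0, "az": 0, "x": 0, "y": 0, "z": -0.05, "claw": 0},
  {"ax": 0, "ay": 0, "az": 0, "x": 0, "y": 0, "z": -0.1, "claw": 0},
  {"ax": 0, "ay": 0, "az": 0, "x": 0, "y": 0, "z": -0.15, "claw": 0},
  {"ax": 0, "ay": 0, "az": 0, "x": 0, "y": 0, "z": -0.2, "claw": 0},
  {"ax": 0, "ay": 0, "az": 0, "x": 0, "y": 0, "z": -0.25, "claw": 0},
  {"ax": 0, "ay": 0, "az": 0, "x": 0, "y": 0, "z": -0.3, "claw": 0},
  {"ax": 0, "ay": 0, "az": 0, "x": 0, "y": 0, "z": -0.35, "claw": 0},
  {"ax": 0, "ay": 0, "az": 0, "x": 0, "y": 0, "z": -0.4, "claw": 0},
  {"ax": 0, "ay": 0, "az": 0, "x": 0, "y": 0, "z": -0.45, "claw": 0},
  {"ax": 0, "ay": 0, "az": 0, "x": 0, "y": 0, "z": -0.5, "claw": 0},
])

```text
t: 14.0
tool_pos: [0.5351, -0.2228, 0.1676]
ee_rot: [0.0, 0.78, 0.626, 0.0]
contact_force: [0.8, 0.5, -1.9]
width: 0.0099
gripper_force: 50.0
```

It's in the slot with no side load. I'll go faster to just above where the block could be.

Request:
step_arm([
  {"ax": 0, "ay": 0, "az": 0, "x": 0, "y": 0, "z": -0.2, "claw": 0},
  {"ax": 0, "ay": 0, "az": 0, "x": 0, "y": 0, "z": -0.4, "claw": 0},
  {"ax": 0, "ay": 0, "az": 0, "x": 0, "y": 0, "z": -0.6, "claw": 0},
  {"ax": 0, "ay": 0, "az": 0, "x": 0, "y": 0, "z": -0.8, "claw": 0},
  {"ax": 0, "ay": 0, "az": 0, "x": 0, "y": 0, "z": -1.0, "claw": 0},
  {"ax": 0, "ay": 0, "az": 0, "x": 0, "y": 0, "z": -1.2, "claw": 0},
  {"ax": 0, "ay": 0, "az": 0, "x": 0, "y": 0, "z": -1.4, "claw": 0},
  {"ax": 0, "ay": 0, "az": 0, "x": 0, "y": 0, "z": -1.6, "claw": 0},
  {"ax": 0, "ay": 0, "az": 0, "x": 0, "y": 0, "z": -1.8, "claw": 0},
  {"ax": 0, "ay": 0, "az": 0, "x": 0, "y": 0, "z": -2.0, "claw": 0},
])

```text
t: 15.25
tool_pos: [0.5352, -0.2228, 0.1475]
ee_rot: [0.0, 0.78, 0.626, 0.0]
contact_force: [0.5, -0.1, -2.2]
width: 0.0097
gripper_force: 50.0
```

Request:
step_arm([
  {"ax": 0, "ay": 0, "az": 0, "x": 0, "y": 0, "z": -0.05, "claw": 0},
  {"ax": 0, "ay": 0, "az": 0, "x": 0, "y": 0, "z": -0.1, "claw": 0},
  {"ax": 0, "ay": 0, "az": 0, "x": 0, "y": 0, "z": -0.15, "claw": 0},
  {"ax": 0, "ay": 0, "az": 0, "x": 0, "y": 0, "z": -0.2, "claw": 0},
  {"ax": 0, "ay": 0, "az": 0, "x": 0, "y": 0, "z": -0.25, "claw": 0},
  {"ax": 0, "ay": 0, "az": 0, "x": 0, "y": 0, "z": -0.3, "claw": 0},
  {"ax": 0, "ay": 0, "az": 0, "x": 0, "y": 0, "z": -0.35, "claw": 0},
  {"ax": 0, "ay": 0, "az": 0, "x": 0, "y": 0, "z": -0.4, "claw": 0},
  {"ax": 0, "ay": 0, "az": 0, "x": 0, "y": 0, "z": -0.45, "claw": 0},
  {"ax": 0, "ay": 0, "az": 0, "x": 0, "y": 0, "z": -0.5, "claw": 0},
])

```text
t: 16.5
tool_pos: [0.5352, -0.2228, 0.1426]
ee_rot: [0.0, 0.78, 0.626, 0.0]
contact_force: [0.0, -1.4, -2.5]
width: 0.0095
gripper_force: 50.0
```

Request:
step_arm([
  {"ax": 0, "ay": 0, "az": 0, "x": 0, "y": 0, "z": -0.03, "claw": 0},
  {"ax": 0, "ay": 0, "az": 0, "x": 0, "y": 0, "z": -0.06, "claw": 0},
  {"ax": 0, "ay": 0, "az": 0, "x": 0, "y": 0, "z": -0.1, "claw": 0},
  {"ax": 0, "ay": 0, "az": 0, "x": 0, "y": 0, "z": -0.13, "claw": 0},
  {"ax": 0, "ay": 0, "az": 0, "x": 0, "y": 0, "z": -0.16, "claw": 0},
  {"ax": 0, "ay": 0, "az": 0, "x": 0, "y": 0, "z": -0.2, "claw": 0},
  {"ax": 0, "ay": 0, "az": 0, "x": 0, "y": 0, "z": -0.23, "claw": 0},
  {"ax": 0, "ay": 0, "az": 0, "x": 0, "y": 0, "z": -0.26, "claw": 0},
  {"ax": 0, "ay": 0, "az": 0, "x": 0, "y": 0, "z": -0.3, "claw": 0},
  {"ax": 0, "ay": 0, "az": 0, "x": 0, "y": 0, "z": -0.3, "claw": 0},
])

```text
t: 17.75
tool_pos: [0.5352, -0.2229, 0.1415]
ee_rot: [0.001, 0.78, 0.626, 0.0]
contact_force: [-3.0, 0.8, 8.1]
width: 0.0094
gripper_force: 50.0
```

Request:
step_arm([
  {"ax": 0, "ay": 0, "az": 0, "x": 0, "y": 0, "z": -0.03, "claw": 0},
  {"ax": 0, "ay": 0, "az": 0, "x": 0, "y": 0, "z": -0.06, "claw": 0},
  {"ax": 0, "ay": 0, "az": 0, "x": 0, "y": 0, "z": -0.1, "claw": 0},
  {"ax": 0, "ay": 0, "az": 0, "x": 0, "y": 0, "z": -0.13, "claw": 0},
  {"ax": 0, "ay": 0, "az": 0, "x": 0, "y": 0, "z": -0.16, "claw": 0},
  {"ax": 0, "ay": 0, "az": 0, "x": 0, "y": 0, "z": -0.2, "claw": 0},
  {"ax": 0, "ay": 0, "az": 0, "x": 0, "y": 0, "z": -0.23, "claw": 0},
  {"ax": 0, "ay": 0, "az": 0, "x": 0, "y": 0, "z": -0.26, "claw": 0},
  {"ax": 0, "ay": 0, "az": 0, "x": 0, "y": 0, "z": -0.3, "claw": 0},
  {"ax": 0, "ay": 0, "az": 0, "x": 0, "y": 0, "z": -0.3, "claw": 0},
])

```text
t: 19.0
tool_pos: [0.5353, -0.2229, 0.1415]
ee_rot: [0.002, 0.78, 0.626, 0.001]
contact_force: [-8.1, 3.0, 19.6]
width: 0.0095
gripper_force: 50.0
```

Blocked at 35 mm: TCP stopped at 0.1415 and the force rose to 20 N. I'll draw it out and shift 60 mm to the far bay.

Request:
step_arm([
  {"ax": 0, "ay": 0, "az": 0, "x": 0, "y": 0, "z": 0.5, "claw": 0},
  {"ax": 0, "ay": 0, "az": 0, "x": 0, "y": 0, "z": 1.2, "claw": 0},
  {"ax": 0, "ay": 0, "az": 0, "x": 0, "y": 0, "z": 2.2, "claw": 0},
  {"ax": 0, "ay": 0, "az": 0, "x": 0, "y": 0, "z": 3.4, "claw": 0},
  {"ax": 0, "ay": 0, "az": 0, "x": 0, "y": 0, "z": 4.6, "claw": 0},
  {"ax": 0, "ay": 0, "az": 0, "x": 0, "y": 0, "z": 5.6, "claw": 0},
  {"ax": 0, "ay": 0, "az": 0, "x": 0, "y": 0, "z": 6.2, "claw": 0},
  {"ax": 0, "ay": 0, "az": 0, "x": 2, "y": -0.45, "z": 6.2, "claw": 0},
  {"ax": 0, "ay": 0, "az": 0, "x": 4, "y": -0.9, "z": 6.2, "claw": 0},
  {"ax": 0, "ay": 0, "az": 0, "x": 5.86, "y": -1.32, "z": 6.2, "claw": 0},
])

```text
t: 20.25
tool_pos: [0.5943, -0.2361, 0.1985]
ee_rot: [-0.0, 0.78, 0.626, -0.0]
contact_force: [0.0, -0.6, -1.5]
width: 0.0097
gripper_force: 50.0
```

Request:
step_arm([
  {"ax": 0, "ay": 0, "az": 0, "x": 0, "y": 0, "z": 0, "claw": 0},
  {"ax": 0, "ay": 0, "az": 0, "x": 0, "y": 0, "z": -0.8, "claw": 0},
  {"ax": 0, "ay": 0, "az": 0, "x": 0, "y": 0, "z": -1.6, "claw": 0},
  {"ax": 0, "ay": 0, "az": 0, "x": 0, "y": 0, "z": -2.1, "claw": 0},
  {"ax": 0, "ay": 0, "az": 0, "x": 0, "y": 0, "z": -2.2, "claw": 0},
  {"ax": 0, "ay": 0, "az": 0, "x": 0, "y": 0, "z": -2.3, "claw": 0},
  {"ax": 0, "ay": 0, "az": 0, "x": 0, "y": 0, "z": -2.4, "claw": 0},
  {"ax": 0, "ay": 0, "az": 0, "x": 0, "y": 0, "z": -2.5, "claw": 0},
  {"ax": 0, "ay": 0, "az": 0, "x": 0, "y": 0, "z": -2.6, "claw": 0},
  {"ax": 0, "ay": 0, "az": 0, "x": 0, "y": 0, "z": -2.6, "claw": 0},
])

```text
t: 21.5
tool_pos: [0.5937, -0.236, 0.1725]
ee_rot: [-0.0, 0.78, 0.626, -0.0]
contact_force: [0.8, 0.8, -2.8]
width: 0.0097
gripper_force: 50.0
```

```bash
python3 st.py
```

```text
21.5 pos [ 0.5937 -0.236   0.1725] y [ 0.976 -0.216 -0.   ] z [-0. -0. -1.] F [ 0.8  0.8 -2.8] w 0.00968876509952472 49.981627464294434 [-0.43  0.19  1.21 -0.    1.74 -0.21]
```

Request:
step_arm([
  {"ax": 0, "ay": 0, "az": 0, "x": 0, "y": 0, "z": -0.06, "claw": 0},
  {"ax": 0, "ay": 0, "az": 0, "x": 0, "y": 0, "z": -0.12, "claw": 0},
  {"ax": 0, "ay": 0, "az": 0, "x": 0, "y": 0, "z": -0.18, "claw": 0},
  {"ax": 0, "ay": 0, "az": 0, "x": 0, "y": 0, "z": -0.24, "claw": 0},
  {"ax": 0, "ay": 0, "az": 0, "x": 0, "y": 0, "z": -0.3, "claw": 0},
  {"ax": 0, "ay": 0, "az": 0, "x": 0, "y": 0, "z": -0.36, "claw": 0},
  {"ax": 0, "ay": 0, "az": 0, "x": 0, "y": 0, "z": -0.42, "claw": 0},
  {"ax": 0, "ay": 0, "az": 0, "x": 0, "y": 0, "z": -0.48, "claw": 0},
  {"ax": 0, "ay": 0, "az": 0, "x": 0, "y": 0, "z": -0.54, "claw": 0},
  {"ax": 0, "ay": 0, "az": 0, "x": 0, "y": 0, "z": -0.6, "claw": 0},
])

```text
t: 22.75
tool_pos: [0.5938, -0.236, 0.1666]
ee_rot: [0.0, 0.78, 0.626, 0.0]
contact_force: [-0.3, -0.3, -2.4]
width: 0.0097
gripper_force: 50.0
```

Request:
step_arm([
  {"ax": 0, "ay": 0, "az": 0, "x": 0, "y": 0, "z": -0.2, "claw": 0},
  {"ax": 0, "ay": 0, "az": 0, "x": 0, "y": 0, "z": -0.4, "claw": 0},
  {"ax": 0, "ay": 0, "az": 0, "x": 0, "y": 0, "z": -0.6, "claw": 0},
  {"ax": 0, "ay": 0, "az": 0, "x": 0, "y": 0, "z": -0.8, "claw": 0},
  {"ax": 0, "ay": 0, "az": 0, "x": 0, "y": 0, "z": -1.0, "claw": 0},
  {"ax": 0, "ay": 0, "az": 0, "x": 0, "y": 0, "z": -1.2, "claw": 0},
  {"ax": 0, "ay": 0, "az": 0, "x": 0, "y": 0, "z": -1.4, "claw": 0},
  {"ax": 0, "ay": 0, "az": 0, "x": 0, "y": 0, "z": -1.6, "claw": 0},
  {"ax": 0, "ay": 0, "az": 0, "x": 0, "y": 0, "z": -1.8, "claw": 0},
  {"ax": 0, "ay": 0, "az": 0, "x": 0, "y": 0, "z": -2.0, "claw": 0},
])

```text
t: 24.0
tool_pos: [0.5937, -0.236, 0.1465]
ee_rot: [0.0, 0.78, 0.626, 0.0]
contact_force: [-0.1, -0.1, -2.4]
width: 0.0097
gripper_force: 50.0
```

Request:
step_arm([
  {"ax": 0, "ay": 0, "az": 0, "x": 0, "y": 0, "z": -0.08, "claw": 0},
  {"ax": 0, "ay": 0, "az": 0, "x": 0, "y": 0, "z": -0.16, "claw": 0},
  {"ax": 0, "ay": 0, "az": 0, "x": 0, "y": 0, "z": -0.24, "claw": 0},
  {"ax": 0, "ay": 0, "az": 0, "x": 0, "y": 0, "z": -0.32, "claw": 0},
  {"ax": 0, "ay": 0, "az": 0, "x": 0, "y": 0, "z": -0.4, "claw": 0},
  {"ax": 0, "ay": 0, "az": 0, "x": 0, "y": 0, "z": -0.48, "claw": 0},
  {"ax": 0, "ay": 0, "az": 0, "x": 0, "y": 0, "z": -0.56, "claw": 0},
  {"ax": 0, "ay": 0, "az": 0, "x": 0, "y": 0, "z": -0.64, "claw": 0},
  {"ax": 0, "ay": 0, "az": 0, "x": 0, "y": 0, "z": -0.72, "claw": 0},
  {"ax": 0, "ay": 0, "az": 0, "x": 0, "y": 0, "z": -0.8, "claw": 0},
])

```text
t: 25.25
tool_pos: [0.5938, -0.236, 0.1386]
ee_rot: [0.0, 0.78, 0.626, 0.0]
contact_force: [1.1, -0.1, -2.0]
width: 0.0098
gripper_force: 50.0
```

It's past the block depth, so this bay is open.

Request:
step_arm([
  {"ax": 0, "ay": 0, "az": 0, "x": 0, "y": 0, "z": -0.2, "claw": 0},
  {"ax": 0, "ay": 0, "az": 0, "x": 0, "y": 0, "z": -0.4, "claw": 0},
  {"ax": 0, "ay": 0, "az": 0, "x": 0, "y": 0, "z": -0.6, "claw": 0},
  {"ax": 0, "ay": 0, "az": 0, "x": 0, "y": 0, "z": -0.8, "claw": 0},
  {"ax": 0, "ay": 0, "az": 0, "x": 0, "y": 0, "z": -1.0, "claw": 0},
  {"ax": 0, "ay": 0, "az": 0, "x": 0, "y": 0, "z": -1.2, "claw": 0},
  {"ax": 0, "ay": 0, "az": 0, "x": 0, "y": 0, "z": -1.4, "claw": 0},
  {"ax": 0, "ay": 0, "az": 0, "x": 0, "y": 0, "z": -1.6, "claw": 0},
  {"ax": 0, "ay": 0, "az": 0, "x": 0, "y": 0, "z": -1.8, "claw": 0},
  {"ax": 0, "ay": 0, "az": 0, "x": 0, "y": 0, "z": -1.9, "claw": 0},
])

```text
t: 26.5
tool_pos: [0.5937, -0.236, 0.1194]
ee_rot: [-0.0, 0.78, 0.626, -0.0]
contact_force: [0.4, 0.1, -2.2]
width: 0.0098
gripper_force: 50.0
```

Request:
step_arm([
  {"ax": 0, "ay": 0, "az": 0, "x": 0, "y": 0, "z": -0.08, "claw": 0},
  {"ax": 0, "ay": 0, "az": 0, "x": 0, "y": 0, "z": -0.16, "claw": 0},
  {"ax": 0, "ay": 0, "az": 0, "x": 0, "y": 0, "z": -0.24, "claw": 0},
  {"ax": 0, "ay": 0, "az": 0, "x": 0, "y": 0, "z": -0.32, "claw": 0},
  {"ax": 0, "ay": 0, "az": 0, "x": 0, "y": 0, "z": -0.4, "claw": 0},
  {"ax": 0, "ay": 0, "az": 0, "x": 0, "y": 0, "z": -0.48, "claw": 0},
  {"ax": 0, "ay": 0, "az": 0, "x": 0, "y": 0, "z": -0.56, "claw": 0},
  {"ax": 0, "ay": 0, "az": 0, "x": 0, "y": 0, "z": -0.64, "claw": 0},
  {"ax": 0, "ay": 0, "az": 0, "x": 0, "y": 0, "z": -0.72, "claw": 0},
  {"ax": 0, "ay": 0, "az": 0, "x": 0, "y": 0, "z": -0.8, "claw": 0},
])

```text
t: 27.75
tool_pos: [0.5938, -0.2361, 0.1132]
ee_rot: [0.001, 0.78, 0.626, 0.0]
contact_force: [-3.4, 0.6, 5.5]
width: 0.0097
gripper_force: 50.0
```

Request:
step_arm([
  {"ax": 0, "ay": 0, "az": 0, "x": 0, "y": 0, "z": -0.1, "claw": 0},
  {"ax": 0, "ay": 0, "az": 0, "x": 0, "y": 0, "z": -0.2, "claw": 0},
  {"ax": 0, "ay": 0, "az": 0, "x": 0, "y": 0, "z": -0.3, "claw": 0},
  {"ax": 0, "ay": 0, "az": 0, "x": 0, "y": 0, "z": -0.4, "claw": 0},
  {"ax": 0, "ay": 0, "az": 0, "x": 0, "y": 0, "z": -0.5, "claw": 0},
  {"ax": 0, "ay": 0, "az": 0, "x": 0, "y": 0, "z": -0.6, "claw": 0},
  {"ax": 0, "ay": 0, "az": 0, "x": 0, "y": 0, "z": -0.7, "claw": 0},
  {"ax": 0, "ay": 0, "az": 0, "x": 0, "y": 0, "z": -0.8, "claw": 0},
  {"ax": 0, "ay": 0, "az": 0, "x": 0, "y": 0, "z": -0.9, "claw": 0},
  {"ax": 0, "ay": 0, "az": 0, "x": 0, "y": 0, "z": -0.9, "claw": 0},
])

```text
t: 29.0
tool_pos: [0.5938, -0.2361, 0.1065]
ee_rot: [0.001, 0.78, 0.626, 0.001]
contact_force: [-6.2, 3.5, 13.6]
width: 0.0098
gripper_force: 50.0
```

Request:
step_arm([
  {"ax": 0, "ay": 0, "az": 0, "x": 0, "y": 0, "z": -0.05, "claw": 0},
  {"ax": 0, "ay": 0, "az": 0, "x": 0, "y": 0, "z": -0.1, "claw": 0},
  {"ax": 0, "ay": 0, "az": 0, "x": 0, "y": 0, "z": -0.15, "claw": 0},
  {"ax": 0, "ay": 0, "az": 0, "x": 0, "y": 0, "z": -0.2, "claw": 0},
  {"ax": 0, "ay": 0, "az": 0, "x": 0, "y": 0, "z": -0.25, "claw": 0},
  {"ax": 0, "ay": 0, "az": 0, "x": 0, "y": 0, "z": -0.25, "claw": 0},
  {"ax": 0, "ay": 0, "az": 0, "x": 0, "y": 0, "z": -0.25, "claw": 0},
  {"ax": 0, "ay": 0, "az": 0, "x": 0, "y": 0, "z": -0.25, "claw": 0},
  {"ax": 0, "ay": 0, "az": 0, "x": 0, "y": 0, "z": -0.25, "claw": 0},
  {"ax": 0, "ay": 0, "az": 0, "x": 0, "y": 0, "z": -0.25, "claw": 0},
])

```text
t: 30.25
tool_pos: [0.5939, -0.2361, 0.1065]
ee_rot: [0.002, 0.78, 0.626, 0.001]
contact_force: [-10.5, 3.9, 22.3]
width: 0.0097
gripper_force: 50.0
```

The carrier is home: TCP stays at 0.1065 while the force rises to 22 N. I'll unload, release, and withdraw.

Request:
step_arm([
  {"ax": 0, "ay": 0, "az": 0, "x": 0, "y": 0, "z": 0.2, "claw": 0},
  {"ax": 0, "ay": 0, "az": 0, "x": 0, "y": 0, "z": 0.4, "claw": 0},
  {"ax": 0, "ay": 0, "az": 0, "x": 0, "y": 0, "z": 0.6, "claw": 0},
  {"ax": 0, "ay": 0, "az": 0, "x": 0, "y": 0, "z": 0.6, "claw": 0},
  {"ax": 0, "ay": 0, "az": 0, "x": 0, "y": 0, "z": 0.6, "claw": 1.4},
  {"ax": 0, "ay": 0, "az": 0, "x": 0, "y": 0, "z": 0.6, "claw": 2.5},
  {"ax": 0, "ay": 0, "az": 0, "x": 0, "y": 0, "z": 0.6, "claw": 4},
  {"ax": 0, "ay": 0, "az": 0, "x": 0, "y": 0, "z": 0.6, "claw": 4},
  {"ax": 0, "ay": 0, "az": 0, "x": 0, "y": 0, "z": 0.6, "claw": 4},
  {"ax": 0, "ay": 0, "az": 0, "x": 0, "y": 0, "z": 0.6, "claw": 4},
])

```text
t: 31.5
tool_pos: [0.5938, -0.2361, 0.1061]
ee_rot: [0.0, 0.78, 0.626, 0.0]
contact_force: [-0.9, -0.2, 0.6]
width: 0.0401
gripper_force: 0.0
```

Request:
step_arm([
  {"ax": 0, "ay": 0, "az": 0, "x": 0, "y": 0, "z": 1, "claw": 4},
  {"ax": 0, "ay": 0, "az": 0, "x": 0, "y": 0, "z": 3, "claw": 4},
  {"ax": 0, "ay": 0, "az": 0, "x": 0, "y": 0, "z": 6, "claw": 4},
  {"ax": 0, "ay": 0, "az": 0, "x": 0, "y": 0, "z": 10, "claw": 4},
  {"ax": 0, "ay": 0, "az": 0, "x": -3, "y": 0, "z": 14, "claw": 4},
  {"ax": 0, "ay": 0, "az": 0, "x": -7, "y": -3, "z": 16, "claw": 4},
  {"ax": 0, "ay": 0, "az": 0, "x": -11, "y": -6, "z": 16, "claw": 4},
  {"ax": 0, "ay": 0, "az": 0, "x": -15, "y": -9, "z": 16, "claw": 4},
  {"ax": 0, "ay": 0, "az": 0, "x": -15, "y": -9, "z": 16, "claw": 4},
  {"ax": 0, "ay": 0, "az": 0, "x": -15, "y": -9, "z": 16, "claw": 4},
])

```text
t: 32.75
tool_pos: [0.4441, -0.3259, 0.2675]
ee_rot: [0.001, 0.78, 0.626, 0.0]
contact_force: [-0.2, 0.1, 0.2]
width: 0.0398
gripper_force: 0.0
```

```bash
python3 - <<'E'
from st import *
im,d=grab('scene');cv2.imwrite('pics/end.png',cv2.resize(im[95:215,150:310],(800,600),interpolation=2))
P=pts('scene',d);th=np.radians(-12.5);ux=np.array([np.cos(th),np.sin(th)]);uy=np.array([-ux[1],ux[0]])
D=P[...,:2]-[.5647,-.2292];m=(abs(D@ux-.03)<.015)&(abs(D@uy)<.05)&(P[...,2]>.11)&(P[...,2]<.2)
q=P[m][:,2];print(len(q),np.percentile(q,[50,90,99]),np.median((D@uy)[m]),np.median((D@ux)[m]))
E
```

```text
32.75 pos [ 0.4441 -0.3259  0.2675] y [ 0.976 -0.216  0.002] z [ 0.002 -0.001 -1.   ] F [-0.2  0.1  0.2] w 0.039833231757903015 0.0 [-0.7  -0.03  1.27  0.    1.89 -0.48]
97 [0.13647287 0.14220034 0.14547757] 0.007691287807399969 0.031857886914335276
```

View pics/end.png

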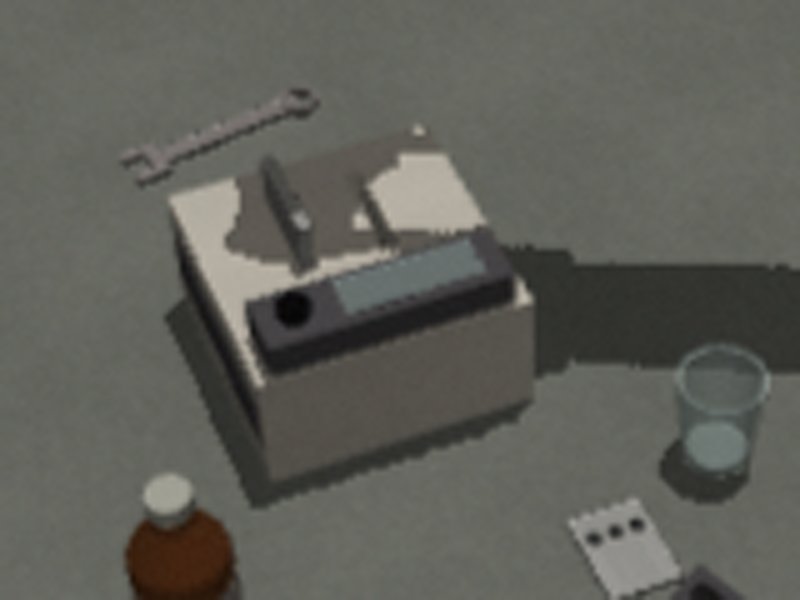

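The carrier stands upright in the far bay at about (290,215), its top roughly 0.14 m up (40 mm out, fully home). The gripper is clear and nothing else has moved.

```bash
python3 -c "
from station import ctrl
print(ctrl.sign_off())"
```

```text
the job is handed in; nothing more can be done
None
```

The near bay was the blocked one, so the carrier is fully home and upright in the far bay, released with the gripper clear and the bystanders in view undisturbed; the job is handed in, but no verdict came back.

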